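# Switch on the vibrating table under its guard

## Task

Switch on the vibrating table at the console with the orange guard: lift the guard well up and back with the fingertips from under its front lip, push the toggle beneath all the way over to the rear while the guard is up, then draw the fingers out so that the guard drops fully shut over it. Work gently and grip nothing; leave the blue console's guard and toggle and everything else on the bench where they are.

Things in the scene. Friction and masses are not known exactly. Their poses are not given: they have to be found in the camera images.
- orange_console: The orange switch console, for the vibrating table: a fixed steel box 100 (x) x 96 (y) x 60 mm high, flange 120 x 120 x 6 mm, with its orange guard on top. Origin: centre of its underside, on the table. +x points from its front (guard's lip) to its rear (hinge), z up; guard and toggle turn about y.
- orange_guard (a joint): Angle of the orange guard (rad): 0 shut, stop at 1.7 laid back. A 3 mm see-through hood, 46 mm wide in the console's y, hinged at the rear, open below; its weight (45 g) and a light return spring always make it fall shut when let go. Lifting it at the lip takes 0.5 to 1 N. Shut, its side cheeks reach down to height 97 mm only.
- orange_lip (a point): Middle of the front lower edge of the orange guard's lip, 81 mm from the hinge axis. Shut: console x = -42, y = 0, height 92 mm. The lip: solid orange, 3 mm thick, level, from x = -42 back to -29 mm at the foot of the apron; underside 32 mm above the console's top : fingertips slanting forward and down fit under it.
- orange_hinge (a point): Middle of the orange guard's hinge axis: console x = 36, y = 0, height 72 mm. Shut, in console axes, the guard's roof lies at height 118 to 121 mm from x = -31 to 37 mm, its apron at x = -30 mm from height 120 down to 92 mm.
- orange_toggle (a joint): Angle of the toggle under the orange guard (rad): about 0 (up to 0.12) is off, leaning to the front (console -x); 0.7 is on, its stop, leaning to the rear (+x). It has friction, stays where it is left and takes about 1 N at the ball to move. Pivot at console x = -6, y = 0, height 76 mm, on a round bush 20 mm wide.
- orange_ball (a point): Centre of the toggle's white ball (13 mm diameter), 32 mm from the pivot on a 7 mm steel stalk. Off: console x = -17 mm, height 106 mm; on: x = +5 mm, height 106 mm. The shut guard clears it in both positions.
- blue_console: The blue switch console, for the melting kettle, same in build and size as the orange one, to be left alone: a fixed steel box 100 (x) x 96 (y) x 60 mm high, flange 120 x 120 x 6 mm, with its blue guard on top. Origin: centre of its underside, on the table. +x points from its front (guard's lip) to its rear (hinge), z up; guard and toggle turn about y.
- blue_ball (a point): Centre of the white ball of the toggle under the blue guard; like its twin.
- blue_guard (a joint): Angle of the blue guard, 0 shut (rad); like its twin.
- nozzle: Steel piping nozzle standing on its wide end, loose, 32 mm wide, 48 mm high, between the fronts of the consoles; origin at its underside's centre. Bystander.
- jar: Small amber jar, loose, 40 mm wide, 60 mm high, behind the consoles; origin at its underside's centre. Bystander.
- spatula: Spatula lying on the table on the left, loose. Bystander.
- bowl: Steel bowl, 140 mm wide, 60 mm high, loose, on the left; origin at its underside's centre. Bystander.
- mould: Chocolate mould, 140 x 108 x 24 mm, loose, lying on the right; origin at its underside's centre. Bystander.
- cocoa: Red tin, 70 mm wide, 110 mm high, loose, on the right; origin at its underside's centre. Bystander.

How it is judged:
On the way, in this order (a step that is already met when the one before it is completed fails the run):
1. the orange guard is lifted (over 0.4 rad) with the toggle still off (value of joint orange_guard above 0.4 rad and value of joint orange_toggle below 0.25 rad), for 0.1 s.
2. the toggle is pushed over to on under the lifted guard (value of joint orange_toggle above 0.58 rad and value of joint orange_guard above 0.2 rad), for 0.05 s.
3. the orange guard is back down (value of joint orange_guard below 0.06 rad), for 0.2 s.
At the end, for the whole second after the job is handed in: The orange toggle is on (over 0.58 of its 0.7 rad), the orange guard shut (under 0.06 rad) and still, the blue guard shut, the blue toggle's ball within 4 mm and every loose thing within 20 mm of where it began (value of joint orange_toggle above 0.58 rad and value of joint each of orange_guard, blue_guard below 0.06 rad and velocity of joint orange_guard below 0.1 rad/s and distance of blue_ball from where it was at the start of the episode below 0.004 m and distance of each of nozzle, jar, spatula, bowl, mould, cocoa from where it was at the start of the episode below 0.02 m); the robot touches nothing.
It fails at once if a loose thing is lifted, carried or knocked more than 20 mm (distance of any of nozzle, jar, spatula, bowl, mould, cocoa from where it was at the start of the episode above 0.02 m).
It fails at once if the blue guard is lifted or the blue toggle moved (value of joint blue_guard above 0.15 rad or distance of blue_ball from where it was at the start of the episode above 0.008 m).
It fails at once if the orange guard is gripped or forced (over 25 N) (contact force between the fingers and orange_guard above 25 N).
It fails at once if the toggle is gripped or forced (over 40 N) (contact force between the fingers and orange_toggle above 40 N).
It also fails if it takes over 40 s, if anything falls off the work surface, if the arm or the gripper's body presses on something with over 40 N, if the wrist force passes 120 N, or if a joint passes its speed limit or range.

## Robot

A 7-joint arm with a two-finger parallel gripper is mounted at the origin on the work surface. World frame = base frame: x ahead of the robot, y to its left, z up, the work surface at z = 0. Lengths are in m, angles in rad, forces in N, time in s.
With the tool pointing down it reaches from about 0.425 to 0.875 m from the base axis. Payload 4.7 kg.
Tool frame: the origin (TCP) lies midway between the tips of the shut fingers; the grasp point (between the pads) lies 19 mm behind it; z points along the fingers, y is the direction in which the jaws open and shut (so a half turn about z gives the same grasp; the last joint's range is limited). The gripper opens to 87 mm and grips with 3 to 60 N. Pads are 19 mm wide; open, the fingers measure 117 mm over their backs; the gripper's body (75 mm by 190 mm) begins 51 mm behind the grasp point.
Start: joints at [-1.236, 0.321, -0.07, 1.45, 0.023, 1.371, -0.057], TCP at [0.205, 0.617, 0.188] pointing down, gripper open.
Joint ranges: [-2.86, 2.86], [-0.3, 2.09], [-1.38, 1.24], [0.06, 2.45], [-1.56, 4.7], [0.09, 2.05], [-2.69, 2.69]. Speed limits (rad/s): [2.57, 2.57, 3.14, 3.14, 3.14, 3.14, 3.14].

## Interface

Orientations are given as a rotation vector (axis times angle).
In Python, from bench import get_state, eyes, job gives the robot as it stands. The module is installed in compiled form; this text tells all that it offers.
- The arm moves only by the shell command python3 -m jog 'ROWS' [FORCE]. ROWS is JSON, a list that holds one entry, the list of rows, each a list of 5 numbers: the opening, from 0 (shut) to 1 (fully open), then the shift along the tool's x, y, z in units of 40 mm (1.0 is 40 mm), then the turn about the tool's z in units of 5 degrees (1.0 is 5 degrees). In form: [[[jaw, dx, dy, dz, turn], ...]]. A call has 1 to 10 rows; each row shifts and turns the commanded pose from where the row before left it, along the tool's axes as they then stand; what a row does not reach is not made up. A row lasts 1/8 s, in which the tool goes at most 62.5 mm and 10.7 degrees, less where a joint would pass 70% of its speed; a pose out of reach is approached as far as the arm can. A call is refused whole if a number of a shift passes 1 or a number of a turn 1, either way. A call with a gripper value outside its range is refused whole. The fingers move at their own pace and stop on an object; FORCE is the grip in N (left out, the last holds). Time passes only in rows, so rows that do not move let the fingers close. It gives the time, the measured TCP pose, the force and the opening at its end, in the units of the state.
- get_state(): the state, without advancing time (a new reading comes with each control period).
- eyes.get_image(name): name is "side" or "top" or "wrist"; returns (picture, depth): 420x560x3 uint8, red, green, blue; 420x560 float32, m along the optical axis (not along the pixel's ray), 0 where there is no reading.
- eyes.camera_params(name): a dict with "camera_matrix" (3x3 intrinsics, pixels), "pose" (4x4, takes a point from camera to world coordinates); the wrist camera has in their place "mount" (4x4, takes a point from camera to tool coordinates, whose origin is the TCP and whose axes are the flange's). Camera axes: x right, y down, z forward; pixel columns grow to the right and rows downward; lengths in m; the calibration is good to about 2 mm. A picture is of the moment at which its call begins: read the wrist's pose just before it. camera_params takes no time and is no camera call.
- job.close_job(): hands the job in, once; it reports no verdict.
The state is a dict: "time": time; "joint_positions": joint angles; "qd": joint speeds; "joint_torque": joint torques, N m; "position": TCP position; "tool_rot": TCP orientation; "ft_force": force on the tool from outside, world axes, zero at the start; "torque": the same for the moment, N m; "grip_width": opening from 0.0 (shut) to 1.0 (fully open).
Only numpy, scipy, OpenCV 4.12 (cv2) and the standard library are available. Lean on these libraries where they do the work, as an engineer would, in place of code of your own. Each camera call takes 0.05 s, during which the arm holds its last target. There are 200 camera calls.

## Working session

There is one attempt and no reset: what is moved stays moved. The work goes in short steps, Python scripts to look and compute and a shell command to move; the robot and the scene stay as the last step left them, time stands still between calls to the robot, and variables do not carry over. Pictures are saved under pics/ and viewed, about 8 in all and at most 12, crops included, and the job is handed in when it is done.

```bash
mkdir -p pics; cat > h.py <<'E'
import numpy as np, cv2
from scipy.spatial.transform import Rotation as R
from bench import get_state, eyes, job
def T():
    s=get_state(); M=np.eye(4); M[:3,:3]=R.from_rotvec(s["tool_rot"]).as_matrix(); M[:3,3]=s["position"]; return M
def cam(n):
    p=eyes.camera_params(n); P=p["pose"] if "pose" in p else T()@np.array(p["mount"])
    return np.array(p["camera_matrix"]),np.array(P)
def shot(n,f=None):
    K,P=cam(n); im,d=eyes.get_image(n)
    if f: cv2.imwrite(f"pics/{f}.png",im[:,:,::-1])
    return im,d,K,P
def world(d,K,P):
    v,u=np.mgrid[:d.shape[0],:d.shape[1]]
    c=np.stack([(u-K[0,2])/K[0,0]*d,(v-K[1,2])/K[1,1]*d,d],-1)
    return c@P[:3,:3].T+P[:3,3]
E
python3 - <<'E'
from h import *
np.set_printoptions(precision=4,suppress=True)
s=get_state(); print(s); print(T())
a=shot("top"); b=shot("side")
np.savez("v0.npz",ti=a[0],td=a[1],tK=a[2],tP=a[3],si=b[0],sd=b[1],sK=b[2],sP=b[3])
cv2.imwrite("pics/a.png",a[0][:,:,::-1]);cv2.imwrite("pics/b.png",b[0][:,:,::-1])
print(a[3],b[3],a[2])
print(eyes.camera_params("wrist"))
E
```

```text
{'time': 0.0, 'joint_positions': array([-1.2359,  0.3218, -0.0701,  1.4517,  0.0226,  1.3708, -0.0569]), 'qd': array([-0.0004, -0.0012, -0.0008, -0.0001,  0.0006, -0.0011, -0.0004]), 'joint_torque': array([ -0.0003, -49.1285,  -0.4041, -31.253 ,  -0.0641,   0.0438,
         0.0002]), 'position': array([0.2048, 0.6162, 0.1872]), 'tool_rot': array([-0.5017, -3.1011,  0.0031]), 'ft_force': array([-0.3454,  0.2537, -0.1348]), 'torque': array([ 0.0404, -0.0021,  0.0176]), 'grip_width': 0.9966729751728164}
[[-0.949   0.3153 -0.0005  0.2048]
 [ 0.3153  0.949  -0.0019  0.6162]
 [-0.0001 -0.002  -1.      0.1872]
 [ 0.      0.      0.      1.    ]]
[[-0.0036 -0.9943  0.1062  0.424 ]
 [-0.9999  0.005   0.0134 -0.0056]
 [-0.0138 -0.1062 -0.9943  1.3592]
 [ 0.      0.      0.      1.    ]] [[ 0.8386 -0.3291  0.4341  0.1131]
 [-0.5447 -0.4976  0.675  -0.6982]
 [-0.0061 -0.8025 -0.5966  0.7039]
 [ 0.      0.      0.      1.    ]] [[461.1661   0.     271.9561]
 [  0.     461.1661 209.1615]
 [  0.       0.       1.    ]]
{'camera_matrix': array([[361.2337,   0.    , 279.8743],
       [  0.    , 361.2337, 210.5653],
       [  0.    ,   0.    ,   1.    ]]), 'mount': array([[ 0.0007, -0.9621, -0.2727,  0.0765],
       [ 1.    ,  0.0008, -0.0001, -0.0021],
       [ 0.0004, -0.2727,  0.9621, -0.1967],
       [ 0.    ,  0.    ,  0.    ,  1.    ]])}
```

View pics/a.png

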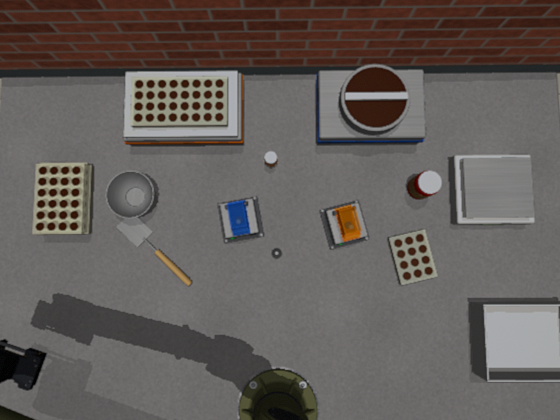

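View pics/b.png

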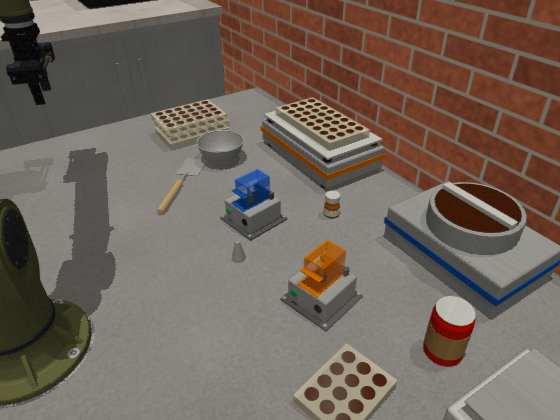

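The top view shows the blue console at about (240,219), the orange at (345,224) with its hinge at the image top (far side), and the nozzle at (277,253). The side view shows the orange guard at about (322,268), with the lip facing the robot. Next I'll measure the console's pose from both views.

```bash
python3 - <<'E'
from h import *
np.set_printoptions(precision=4,suppress=True)
z=np.load("v0.npz")
for k in "ts":
    W=world(z[k+"d"],z[k+"K"],z[k+"P"]); hsv=cv2.cvtColor(z[k+"i"],cv2.COLOR_RGB2HSV)
    near=(abs(W[...,0]-.42)<.12)&(abs(W[...,1]+.17)<.13)&(z[k+"d"]>0)
    # orange
    m=near&(hsv[...,0]>6)&(hsv[...,0]<20)&(hsv[...,1]>150)&(W[...,2]>.06)
    p=W[m]; print(k,"orange",len(p),p.min(0),p.max(0))
    for lo,hi in [(.085,.1),(.112,.13)]:
        q=p[(p[:,2]>lo)&(p[:,2]<hi)]
        if len(q)>5:
            (c,s,a)=cv2.minAreaRect((q[:,:2]*1000).astype(np.float32)); print(" z",lo,np.median(q[:,2]),len(q),c,s,a)
    for nm,lo,hi in [("box top",.055,.066),("flange",.003,.012),("any>3mm",.003,.2)]:
        q=W[near&(W[...,2]>lo)&(W[...,2]<hi)]
        if len(q)<20: continue
        c,s,a=cv2.minAreaRect((q[:,:2]*1000).astype(np.float32)); print(nm,len(q),np.median(q[:,2]),c,s,a)
    i=z[k+"i"]; u0,v0=((345,224) if k=="t" else (322,278)); r=50
    cv2.imwrite(f"pics/c{k}.png",cv2.resize(i[v0-r:v0+r,u0-r:u0+r,::-1],(500,500),interpolation=cv2.INTER_CUBIC))
a=cv2.imread("pics/ct.png");b=cv2.imread("pics/cs.png");cv2.imwrite("pics/c.png",cv2.resize(np.hstack([a,b]),(800,400)))
E
```

```text
t orange 447 [ 0.4746 -0.2322  0.0601] [ 0.5399 -0.1694  0.1282]
 z 0.085 0.09527554298657148 71 (513.1050415039062, -198.8853302001953) (64.48942565917969, 44.230159759521484) 14.311254501342773
 z 0.112 0.12093025095174259 324 (518.5384521484375, -197.93572998046875) (54.7799186706543, 46.034088134765625) 14.09390640258789
box top 427 0.05987470278574225 (512.1674194335938, -199.07388305664062) (78.98513793945312, 95.7682113647461) 14.333434104919434
flange 941 0.004299709297759691 (419.9947204589844, -169.9199981689453) (260.1058044433594, 238.1202392578125) 89.86653137207031
any>3mm 1879 0.011658005827473561 (420.049560546875, -169.9579620361328) (239.52764892578125, 259.4204406738281) 0.21020324528217316
s orange 1227 [ 0.4695 -0.2311  0.06  ] [ 0.54   -0.1701  0.1248]
 z 0.085 0.09618468520742174 160 (505.98992919921875, -201.99838256835938) (54.923439025878906, 46.002010345458984) 14.159920692443848
 z 0.112 0.1218711558472364 547 (516.499755859375, -199.3179931640625) (55.686912536621094, 47.348548889160156) 13.861968994140625
box top 995 0.06110505771819852 (505.0948486328125, -203.28216552734375) (69.1894760131836, 95.19771575927734) 13.660028457641602
flange 1265 0.004062099579995704 (420.125244140625, -169.9969024658203) (239.61404418945312, 259.01873779296875) 0.04410487040877342
any>3mm 4014 0.04992327289034315 (420.1251525878906, -169.99485778808594) (239.62493896484375, 259.0110778808594) 0.04825816676020622
```

View pics/c.png

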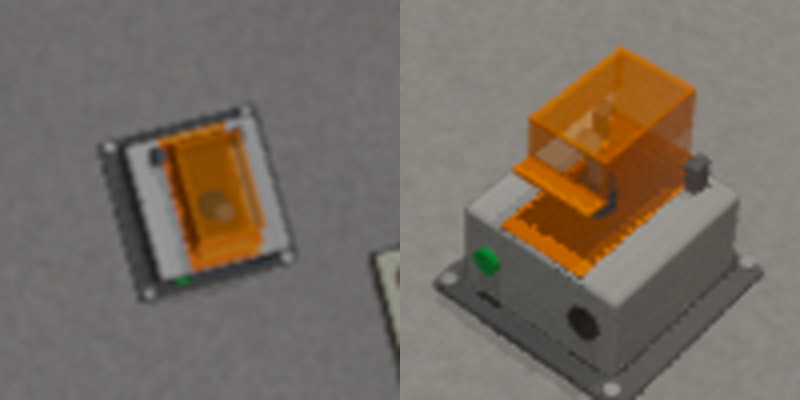

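The guard is shut. Its lip faces the robot, and the console's yaw is about +14.2°. Now the extents along the console axes.

```bash
cat >> h.py <<'E'
YAW=np.deg2rad(14.2); C=np.cos(YAW);S=np.sin(YAW); RC=np.array([[C,S],[-S,C]])  # world->console axes
def ext(W,i,tag):
    hsv=cv2.cvtColor(i,cv2.COLOR_RGB2HSV); q=W[...,:2]@RC.T; zz=W[...,2]
    near=(abs(W[...,0]-.51)<.085)&(abs(W[...,1]+.2)<.085)
    o=(hsv[...,0]>6)&(hsv[...,0]<20)&(hsv[...,1]>150)
    for nm,m,lo,hi in [("roof",o,.115,.128),("lip/apron",o,.088,.1),("boxtop",True,.056,.064),("flange",True,.003,.009)]:
        p=q[near&m&(zz>lo)&(zz<hi)]*1000
        if len(p)>10: print(tag,nm,len(p),"x %.1f %.1f  y %.1f %.1f"%(*np.percentile(p[:,0],[1,99]),*np.percentile(p[:,1],[1,99])),"zmed %.4f"%np.median(zz[near&m&(zz>lo)&(zz<hi)]))
E
python3 - <<'E'
from h import *
z=np.load("v0.npz")
for k in "ts": ext(world(z[k+"d"],z[k+"K"],z[k+"P"]),z[k+"i"],k)
E
python3 -m jog '[[[0,0,0,-1,0],[0,0,0,-1,0],[0,0,0,-1,0],[0,0,-1,-0.5,0],[0,0,-1,0,0],[0,0,-1,0,0],[0,0,-1,0,0],[0,0,-1,0,0],[0,0,-1,0,0],[0,0,-1,0,0]]]' 3
```

```text
t roof 435 x 427.4 494.8  y -341.6 -296.3 zmed 0.1209
t lip/apron 71 x 416.5 483.5  y -340.3 -296.4 zmed 0.0953
t boxtop 531 x 408.7 507.0  y -366.1 -271.7 zmed 0.0598
t flange 474 x 356.8 534.1  y -408.4 -225.6 zmed 0.0049
s roof 690 x 425.1 493.9  y -343.0 -297.6 zmed 0.1219
s lip/apron 166 x 414.1 478.3  y -342.5 -297.5 zmed 0.0962
s boxtop 1238 x 406.7 501.7  y -367.5 -275.1 zmed 0.0611
s flange 800 x 357.1 514.0  y -409.7 -228.4 zmed 0.0063
time: 1.35
position: [0.1166, 0.3511, 0.3279]
tool_rot: [-0.501, -3.1, 0.008]
ft_force: [-5.2, -17.8, 6.7]
grip_width: 0.021
```

```bash
python3 -m jog '[[[0,-1,0,0,-0.65],[0,-1,0,0,-0.65],[0,-1,0,0,-0.65],[0,-1,0,0,-0.65],[0,-1,0,0,-0.65],[0,-1,0,0,-0.65],[0,-1,0,0,-0.65],[0,-1,0,0,-0.65],[0,-1,0,0,-0.65],[0,-1,0,0,-0.65]]]'
cat >> h.py <<'E'
O=np.array([457,-319.6])/1000
def where():
    M=T(); s=get_state(); p=(RC@M[:2,3]-O)*1000
    print("t %.2f TCP console x %.1f y %.1f z %.1f mm | tool x yaw err %.2f deg tilt %.2f deg | f_console x %.1f y %.1f z %.1f"%(s["time"],p[0],p[1],M[2,3]*1000,np.rad2deg(np.arctan2(M[1,0],M[0,0])-YAW-np.pi)%360,np.rad2deg(np.arccos(-M[2,2])),*(RC@s["ft_force"][:2]),s["ft_force"][2]))
E
python3 -c "
from h import *; where()"
```

```text
time: 2.6
position: [0.5122, 0.327, 0.3279]
tool_rot: [0.389, -3.116, 0.003]
ft_force: [0.6, 0.4, 0.4]
grip_width: 0.007
t 2.60 TCP console x 119.8 y 510.9 z 327.9 mm | tool x yaw err 0.02 deg tilt 0.14 deg | f_console x 0.7 y 0.2 z 0.4
```

```bash
python3 -m jog '[[[0,0.45,-1,0,0],[0,0.45,-1,0,0],[0,0.45,-1,0,0],[0,0.45,-1,0,0],[0,0.45,-1,0,0],[0,0.45,-1,0,0],[0,0.45,-1,0,0],[0,0.45,-1,0,0],[0,0.45,-1,0,0],[0,0.45,-1,0,0]]]'
python3 -m jog '[[[0,0.45,-1,0.8,0],[0,0.45,-1,0.8,0],[0,0.35,-0.77,0.8,0],[0,0,0,0,0],[0,0,0,0,0]]]'
python3 - <<'E'
from h import *
where(); i,d,K,P=shot("wrist","w1"); ext(world(d,K,P),i,"w"); where()
b=shot("side","s1")
E
```

```text
time: 3.85
position: [0.4335, -0.1062, 0.3288]
tool_rot: [0.386, -3.117, 0.002]
ft_force: [0.0, -0.1, 0.1]
grip_width: 0.004
time: 4.47
position: [0.413, -0.2238, 0.2336]
tool_rot: [0.387, -3.117, 0.002]
ft_force: [1.1, -0.5, 0.6]
grip_width: 0.005
t 4.47 TCP console x -111.5 y 1.3 z 233.6 mm | tool x yaw err 359.96 deg tilt 0.07 deg | f_console x 1.0 y -0.7 z 0.6
w roof 24 x 472.5 490.9  y -320.1 -319.2 zmed 0.1212
w lip/apron 26 x 413.3 424.1  y -320.2 -319.2 zmed 0.0951
w boxtop 1254 x 405.0 425.3  y -367.4 -273.9 zmed 0.0600
w flange 1234 x 395.2 446.9  y -379.9 -261.1 zmed 0.0060
t 4.53 TCP console x -111.0 y 1.5 z 233.9 mm | tool x yaw err 0.02 deg tilt 0.09 deg | f_console x -0.2 y -0.4 z 0.9
```

View pics/w1.png

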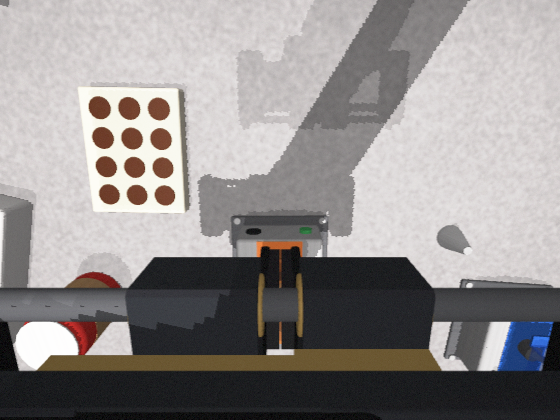

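View pics/s1.png

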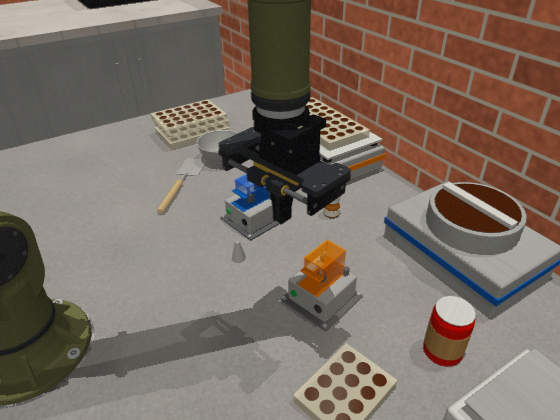

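Wrist view: the console front at about (280,222) is dead centre under the shut fingers and nothing is in the approach lane. The side view agrees. Wrist measurements put the origin about 1 mm nearer than before. I'll descend in front of the lip.

```bash
python3 -m jog '[[[0,0,-0.05,1,0],[0,0,0,1,0],[0,0,0,1,0],[0,0,0,0.5,0],[0,0,0,0.5,0],[0,0,0,0,0],[0,-0.5,0,0,0],[0,-0.4,0,0,0],[0,0,0,0,0]]]'
python3 - <<'E'
from h import *
where(); b=shot("side"); v0,u0,r=260,320,70
cv2.imwrite("pics/s2.png",cv2.resize(b[0][v0-r:v0+r,u0-r:u0+r,::-1],(560,560),interpolation=cv2.INTER_CUBIC))
E
```

```text
time: 5.7
position: [0.4499, -0.2174, 0.0744]
tool_rot: [-0.39, 3.117, -0.005]
ft_force: [-0.5, -0.0, 0.0]
grip_width: 0.01
t 5.70 TCP console x -74.2 y -1.5 z 74.4 mm | tool x yaw err 0.08 deg tilt 0.18 deg | f_console x -0.5 y 0.1 z 0.0
```

View pics/s2.png

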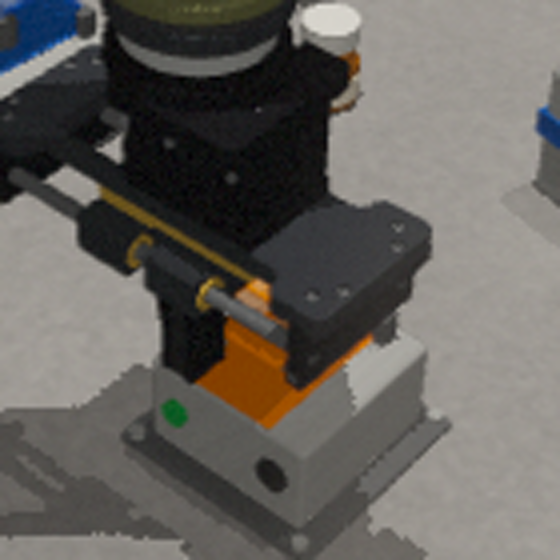

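```bash
python3 -m jog '[[[0,-0.25,0,0,0],[0,-0.2,0,0,0],[0,-0.1,0,0,0],[0,-0.05,0,-0.1,0],[0,-0.05,0,-0.1,0],[0,-0.05,0,-0.1,0],[0,-0.05,0,-0.1,0]]]'
python3 - <<'E'
from h import *
where(); b=shot("side"); v0,u0,r=260,320,70
cv2.imwrite("pics/s3.png",cv2.resize(b[0][v0-r:v0+r,u0-r:u0+r,::-1],(560,560),interpolation=cv2.INTER_CUBIC))
E
```

```text
time: 6.62
position: [0.4772, -0.2107, 0.0897]
tool_rot: [0.386, -3.117, 0.002]
ft_force: [0.7, 0.1, 0.5]
grip_width: 0.006
t 6.62 TCP console x -46.0 y -1.7 z 89.7 mm | tool x yaw err 359.91 deg tilt 0.09 deg | f_console x 0.7 y -0.1 z 0.5
```

View pics/s3.png

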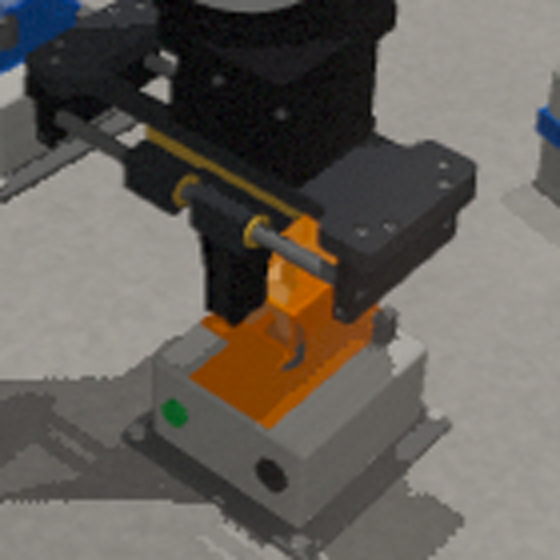

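```bash
cat >> h.py <<'E'
def gpt(x,y,z,th): # guard point given shut, console mm -> world m
    a,b=x-36,z-72; c,s=np.cos(th),np.sin(th)
    p=np.array([456,-320.3])+[36+a*c+b*s,y]; q=RC.T@p
    return np.array([q[0],q[1],72-a*s+b*c])/1000
def proj(X,K,P):
    c=P[:3,:3].T@(X-P[:3,3]); return (K@c/c[2])[:2]
E
python3 - <<'E'
from h import *
b=shot("side"); i=b[0].copy(); i=cv2.resize(i[190:330,250:390],None,fx=5,fy=5,interpolation=cv2.INTER_CUBIC)[:,:,::-1].copy()
for th,c in [(0,(255,255,255)),(.15,(255,255,0)),(.3,(0,255,0))]:
    for pts in [[(-42,-23,92),(-42,23,92),(-31,23,92),(-31,23,120),(-31,-23,120)]]:
        q=[(proj(gpt(*p,th),b[2],b[3])-[250,190])*5+2 for p in pts]
        cv2.polylines(i,[np.int32(q)],False,c,1)
cv2.imwrite("pics/s4.png",i[100:550,150:])
E
```

```text
(no output)
```

View pics/s4.png

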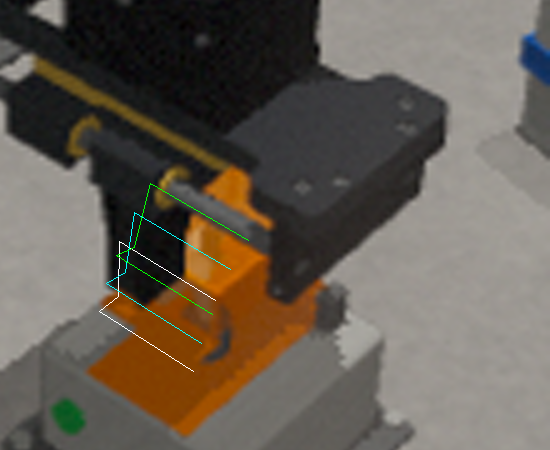

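```bash
cat >> h.py <<'E'
def guard(d_i=None,views=("side","top")):
    Q=[]
    for n in views:
        i,d,K,P=shot(n); W=world(d,K,P); h=cv2.cvtColor(i,cv2.COLOR_RGB2HSV)
        q=W[...,:2]@RC.T*1000-[456,-320.3]; z=W[...,2]*1000
        m=(h[...,0]>6)&(h[...,0]<20)&(h[...,1]>140)&(d>0)&(abs(q[...,0])<90)&(abs(q[...,1])<26)&(z>68)&(z<175)
        Q.append(np.c_[q[m],z[m]])
    p=np.vstack(Q); best=[]
    for th in np.arange(-.05,1.71,.025):
        c,s=np.cos(th),np.sin(th); a,b=p[:,0]-36,p[:,2]-72
        x=36+a*c-b*s; z=72+a*s+b*c; y=p[:,1]
        ok=((abs(z-120)<3)&(x>-34)&(x<40))|((abs(x+30.5)<3)&(z>90)&(z<123))|((abs(z-94)<3)&(x>-45)&(x<-27))|((abs(abs(y)-22)<3)&(x>-33)&(z>95)&(z<123))
        best.append((ok.mean(),th))
    best.sort(reverse=True); print("guard fit n",len(p),[(round(a,2),round(t,3)) for a,t in best[:4]]); return p
E
python3 - <<'E'
from h import *
p=guard(); where()
print(np.round(p[::max(1,len(p)//25)]).astype(int).tolist())
E
```

```text
guard fit n 841 [(np.float64(0.89), np.float64(0.025)), (np.float64(0.87), np.float64(0.05)), (np.float64(0.82), np.float64(0.0)), (np.float64(0.76), np.float64(0.075))]
t 6.83 TCP console x -46.2 y -1.7 z 89.3 mm | tool x yaw err 359.93 deg tilt 0.10 deg | f_console x -0.4 y 0.5 z 0.8
[[25, 17, 122], [22, 7, 120], [-6, 4, 122], [-16, -2, 122], [-13, -14, 123], [-18, -15, 122], [-23, -17, 121], [-30, -11, 118], [-23, -22, 117], [-14, -22, 109], [-17, -23, 109], [-18, -23, 107], [-38, 8, 96], [-30, -9, 99], [-37, -4, 95], [-36, -17, 98], [38, -16, 120], [34, -2, 115], [32, 16, 118], [20, -19, 120], [19, -3, 119], [16, 9, 119], [15, 23, 114], [2, -11, 124], [-1, -3, 117], [-8, 22, 123]]
```

Depth puts the guard at only about 0.03 rad, so the fingertips are narrower fore and aft than the pads and contact has only just begun. I'll back off, go lower and press in again from below.

```bash
python3 -m jog '[[[0,0.15,0,0,0],[0,0.1,0,0.25,0],[0,0,0,0.2,0],[0,0,0,0,0],[0,-0.12,0,0,0],[0,-0.1,0,0,0],[0,0,0,0,0]]]'
python3 -c "
from h import *
where(); guard()"
python3 -m jog '[[[0,-0.1,0,-0.1,0],[0,-0.05,0,-0.1,0],[0,-0.05,0,-0.1,0],[0,0,0,0,0]]]'
python3 -c "
from h import *
where(); guard()"
```

```text
time: 7.7
position: [0.4766, -0.2109, 0.0715]
tool_rot: [0.387, -3.117, 0.004]
ft_force: [0.6, 0.1, 0.5]
grip_width: 0.004
t 7.70 TCP console x -46.7 y -1.8 z 71.5 mm | tool x yaw err 359.96 deg tilt 0.13 deg | f_console x 0.6 y -0.0 z 0.5
guard fit n 600 [(np.float64(0.88), np.float64(0.025)), (np.float64(0.87), np.float64(0.05)), (np.float64(0.85), np.float64(0.0)), (np.float64(0.79), np.float64(0.075))]
time: 8.3
position: [0.4838, -0.209, 0.0836]
tool_rot: [0.386, -3.117, 0.003]
ft_force: [-0.2, 0.3, -0.2]
grip_width: 0.006
t 8.30 TCP console x -39.2 y -1.7 z 83.6 mm | tool x yaw err 359.93 deg tilt 0.10 deg | f_console x -0.1 y 0.4 z -0.2
guard fit n 751 [(np.float64(0.88), np.float64(0.075)), (np.float64(0.85), np.float64(0.1)), (np.float64(0.84), np.float64(0.05)), (np.float64(0.73), np.float64(0.125))]
```

```bash
python3 - <<'E'
from h import *
b=shot("side"); f=6; i=cv2.resize(b[0][210:310,260:390],None,fx=f,fy=f,interpolation=cv2.INTER_CUBIC)[:,:,::-1].copy()
for th,c in [(0,(255,255,255)),(.06,(255,255,0))]:
    q=[(proj(gpt(*p,th),b[2],b[3])-[260,210])*f+f/2 for p in [(-42,-23,92),(-42,23,92),(-31,23,92),(-31,23,120),(-31,-23,120),(-31,-23,92),(-42,-23,92)]]
    cv2.polylines(i,[np.int32(q)],False,c,1)
M=T(); 
for dx in (-.0095,.0095):
    q=[(proj((M@[dx,y,z,1])[:3],b[2],b[3])-[260,210])*f+f/2 for y,z in [(-.015,-.06),(-.015,0),(.015,0),(.015,-.06)]]
    cv2.polylines(i,[np.int32(q)],False,(0,255,0) if dx<0 else (0,0,255),1)
cv2.imwrite("pics/s5.png",i)
E
```

```text
(no output)
```

View pics/s5.png

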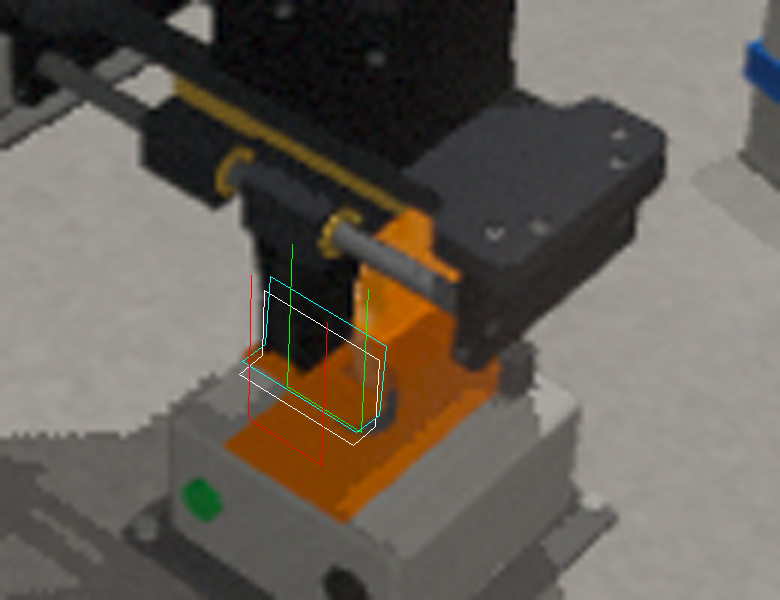

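```bash
python3 - <<'E'
from h import *
b=shot("side"); K,P=b[2],b[3]
for x,y,z in [(-111,1.5,233.9),(-74.2,-1.5,74.4)]:
    for dx in (-9.5,0,9.5):
        q=RC.T@(O+np.array([x+dx,y])/1000); print(x,dx,proj(np.array([*q,z/1000]),K,P))
# finger depth points: dark pixels in the column region, console coords
d=b[1]; W=world(d,K,P); h=cv2.cvtColor(b[0],cv2.COLOR_RGB2HSV)
q=W[...,:2]@RC.T*1000-[456,-320.3]; z=W[...,2]*1000
for v in range(252,286,2):
    print(v,[(u,*[int(round(t)) for t in (*q[v,u],z[v,u])],int(h[v,u,1]>140)) for u in (304,308,312,316,320)])
E
```

```text
-111 -9.5 [278.10832792 238.80827534]
-111 0 [282.21666607 235.94941481]
-111 9.5 [286.26287065 233.13379104]
-74.2 -9.5 [294.41217557 296.58084534]
-74.2 0 [297.85447337 293.73043699]
-74.2 9.5 [301.25174423 290.91731338]
252 [(304, -50, 6, 158, 0), (308, -78, -25, 195, 0), (312, -78, -34, 200, 0), (316, -69, -35, 196, 1), (320, -72, -46, 203, 0)]
254 [(304, -51, 5, 154, 0), (308, -48, -1, 155, 0), (312, -77, -33, 195, 0), (316, -518, -384, 704, 0), (320, -5, 5, 124, 1)]
256 [(304, -50, 6, 148, 0), (308, -48, -2, 152, 0), (312, -50, -12, 160, 0), (316, -41, -13, 154, 0), (320, -9, 1, 123, 1)]
258 [(304, -50, 6, 143, 0), (308, -48, -2, 147, 0), (312, -49, -12, 154, 0), (316, -37, -11, 145, 0), (320, -14, -2, 124, 1)]
260 [(304, -50, 6, 139, 0), (308, -48, -2, 142, 0), (312, -51, -13, 151, 0), (316, -37, -11, 140, 0), (320, -19, -6, 125, 1)]
262 [(304, -50, 6, 134, 0), (308, -48, -2, 137, 0), (312, -49, -12, 145, 0), (316, -35, -10, 134, 0), (320, -21, -9, 123, 1)]
264 [(304, -50, 5, 129, 0), (308, -49, -3, 133, 0), (312, -46, -10, 136, 0), (316, -35, -10, 128, 0), (320, -27, -13, 125
[... 534 characters left out ...]
, (308, -40, 3, 98, 1), (312, -37, -4, 101, 1), (316, -30, -7, 98, 1), (320, -28, -15, 102, 1)]
276 [(304, -20, 30, 60, 0), (308, -15, 24, 61, 1), (312, -39, -5, 98, 1), (316, -36, -12, 100, 1), (320, -31, -17, 100, 1)]
278 [(304, -25, 25, 62, 1), (308, -21, 19, 63, 1), (312, -14, 15, 60, 1), (316, -39, -15, 99, 1), (320, -518, -384, 704, 1)]
280 [(304, -29, 22, 62, 1), (308, -24, 17, 61, 1), (312, -19, 11, 61, 1), (316, -15, 4, 63, 1), (320, -37, -22, 97, 1)]
282 [(304, -34, 18, 62, 1), (308, -28, 13, 61, 1), (312, -24, 6, 63, 1), (316, -16, 2, 60, 1), (320, -13, -4, 62, 1)]
284 [(304, -37, 15, 61, 1), (308, -33, 9, 63, 1), (312, -27, 4, 61, 1), (316, -20, -1, 60, 1), (320, -17, -8, 62, 1)]
```

```bash
python3 - <<'E'
from h import *
s=get_state(); print(s["position"],s["joint_positions"])
b=shot("side","s6"); d=b[1]; W=world(d,b[2],b[3]); h=cv2.cvtColor(b[0],cv2.COLOR_RGB2HSV)
M=np.linalg.inv(T()); q=(W-0)@M[:3,:3].T+M[:3,3]; q*=1000
m=(h[...,2]<75)&(d>0)&(abs(q[...,0])<60)&(abs(q[...,1])<130)&(q[...,2]>-110)&(W[...,2]>.075)
p=q[m]
for y in range(-120,121,10):
    k=p[abs(p[:,1]-y)<5]
    if len(k)>3: print(y,len(k),"tool z max %.0f  x %.0f..%.0f"%(np.percentile(k[:,2],97),*np.percentile(k[:,0],[3,97])), "x of lowest %s"%np.round(k[np.argsort(k[:,2])[-4:]]).astype(int).tolist())
E
python3 - <<'E'
import cv2
a=cv2.imread("pics/s1.png")[150:240,200:380]; cv2.imwrite("pics/s1c.png",cv2.resize(a,None,fx=4,fy=4,interpolation=cv2.INTER_CUBIC))
E
```

```text
[ 0.48347027 -0.20911335  0.08315465] [-0.54136317  0.20744903  0.99970195  1.91468791 -0.19153829  1.12079061
  2.34962838]
-90 37 tool z max -106  x -35..37 x of lowest [[23, -87, -106], [1, -86, -106], [-10, -87, -106], [-31, -86, -105]]
-30 4 tool z max -103  x 5..35 x of lowest [[32, -33, -110], [35, -32, -109], [5, -29, -103], [8, -29, -103]]
-10 149 tool z max -37  x -9..14 x of lowest [[3, -8, -37], [12, -6, -37], [-35, -8, 6], [-33, -7, 8]]
0 77 tool z max -37  x 9..12 x of lowest [[11, 2, -38], [10, 5, -36], [9, 1, -35], [10, -2, -35]]
10 34 tool z max -38  x 9..13 x of lowest [[12, 6, -39], [-49, 13, -38], [10, 6, -38], [12, 6, -36]]
80 34 tool z max -106  x -30..38 x of lowest [[12, 79, -107], [35, 80, -106], [-22, 79, -106], [7, 80, -105]]
```

View pics/s1c.png

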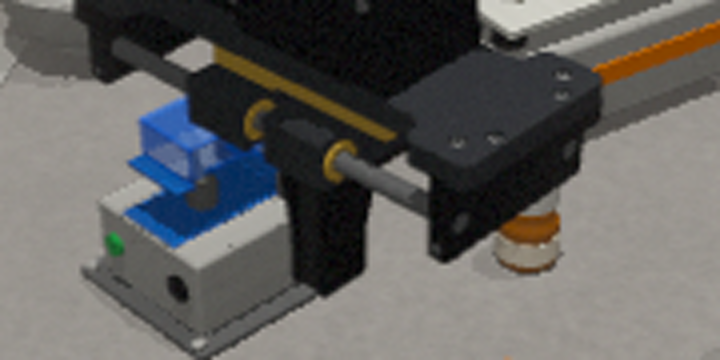

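The fingers in the picture end about 36 mm above the reported TCP, measured by depth, and the body starts about 106 mm behind it. The tips were therefore riding above the lip against the apron. The cameras agree with the console's known heights, so I'll add 36 mm to the reported z for the real tips, back off and go in lower.

```bash
python3 -m jog '[[[0,0.5,0,0,0],[0,0.5,0,0,0],[0,0.1,0,0.2,0],[0,0,0,0.5,0],[0,0,0,0.45,0],[0,0,0,0,0]]]'
python3 -c "
from h import *
where(); guard()
b=shot('side'); W=world(b[1],b[2],b[3]); h=cv2.cvtColor(b[0],cv2.COLOR_RGB2HSV)
M=np.linalg.inv(T()); q=(W@M[:3,:3].T+M[:3,3])*1000
m=(h[...,2]<75)&(b[1]>0)&(abs(q[...,0])<25)&(abs(q[...,1])<18)&(q[...,2]>-80)&(q[...,2]<0)
p=q[m]; print(len(p),np.percentile(p,[1,3,50,97,99],axis=0).round(0).tolist())"
```

```text
time: 9.3
position: [0.4402, -0.2194, 0.0359]
tool_rot: [0.386, -3.114, 0.003]
ft_force: [-0.9, -0.6, 0.8]
grip_width: 0.004
t 9.30 TCP console x -84.1 y -1.0 z 35.9 mm | tool x yaw err 359.93 deg tilt 0.24 deg | f_console x -1.0 y -0.4 z 0.8
guard fit n 834 [(np.float64(0.84), np.float64(0.025)), (np.float64(0.82), np.float64(0.0)), (np.float64(0.81), np.float64(0.05)), (np.float64(0.78), np.float64(0.075))]
214 [[-9.0, -14.0, -77.0], [-9.0, -13.0, -74.0], [10.0, -8.0, -53.0], [13.0, 8.0, -36.0], [14.0, 9.0, -35.0]]
```

```bash
python3 -m jog '[[[0,-0.4,0,0,0],[0,-0.35,0,0,0],[0,-0.1,0,0,0],[0,-0.07,0,-0.15,0],[0,-0.07,0,-0.15,0],[0,0,0,0,0]]]'
python3 -c "
from h import *
where(); guard()"
```

```text
time: 10.2
position: [0.4757, -0.2112, 0.0491]
tool_rot: [0.384, -3.11, 0.001]
ft_force: [-8.8, -1.4, 3.6]
grip_width: 0.004
t 10.20 TCP console x -47.7 y -1.9 z 49.1 mm | tool x yaw err 359.86 deg tilt 0.44 deg | f_console x -8.9 y 0.8 z 3.6
guard fit n 448 [(np.float64(0.78), np.float64(0.175)), (np.float64(0.75), np.float64(0.2)), (np.float64(0.75), np.float64(0.15)), (np.float64(0.69), np.float64(0.225))]
```

```bash
python3 -m jog '[[[0,0,0,-0.12,0],[0,0,0,-0.12,0],[0,0,0,0,0]]]'
python3 -c "
from h import *
where(); guard()"
```

```text
time: 10.68
position: [0.4803, -0.2101, 0.0596]
tool_rot: [-0.387, 3.117, -0.003]
ft_force: [-1.1, -1.3, 0.3]
grip_width: 0.004
t 10.68 TCP console x -42.9 y -1.9 z 59.6 mm | tool x yaw err 359.97 deg tilt 0.12 deg | f_console x -1.4 y -1.0 z 0.3
guard fit n 465 [(np.float64(0.8), np.float64(0.3)), (np.float64(0.76), np.float64(0.325)), (np.float64(0.76), np.float64(0.275)), (np.float64(0.68), np.float64(0.35))]
```

```bash
python3 -m jog '[[[0,-0.04,0,-0.06,0],[0,-0.06,0,-0.04,0],[0,-0.06,0,0,0],[0,-0.06,0,0,0],[0,0,0,0,0],[0,0,0,0,0]]]'
python3 -c "
from h import *
where(); guard()"
```

```text
time: 11.52
position: [0.4822, -0.2093, 0.0621]
tool_rot: [0.381, -3.107, -0.001]
ft_force: [-14.7, -1.3, 7.8]
grip_width: 0.004
t 11.53 TCP console x -40.8 y -1.6 z 62.1 mm | tool x yaw err 359.80 deg tilt 0.63 deg | f_console x -14.5 y 2.3 z 7.8
guard fit n 459 [(np.float64(0.81), np.float64(0.35)), (np.float64(0.79), np.float64(0.375)), (np.float64(0.79), np.float64(0.325)), (np.float64(0.7), np.float64(0.4))]
```

Friction is about 0.54, so a purely level push wedges the lip. I'll rise a little to release it.

```bash
python3 -m jog '[[[0,0,0,-0.06,0],[0,0,0,-0.06,0],[0,0,0,0,0],[0,0,0,0,0]]]'
python3 -c "
from h import *
where(); guard()"
```

```text
time: 12.12
position: [0.486, -0.2084, 0.0676]
tool_rot: [0.384, -3.114, 0.001]
ft_force: [-6.8, -0.4, 4.6]
grip_width: 0.007
t 12.12 TCP console x -36.9 y -1.7 z 67.6 mm | tool x yaw err 359.88 deg tilt 0.25 deg | f_console x -6.7 y 1.3 z 4.6
guard fit n 470 [(np.float64(0.8), np.float64(0.425)), (np.float64(0.79), np.float64(0.45)), (np.float64(0.74), np.float64(0.475)), (np.float64(0.72), np.float64(0.4))]
```

```bash
python3 -m jog '[[[0,0,0,-0.06,0],[0,0,0,-0.04,0],[0,0,0,0,0],[0,0,0,0,0]]]'
python3 -c "
from h import *
where(); guard()"
```

```text
time: 12.72
position: [0.4883, -0.2078, 0.0717]
tool_rot: [0.387, -3.117, 0.003]
ft_force: [0.3, 0.4, -0.2]
grip_width: 0.003
t 12.72 TCP console x -34.6 y -1.6 z 71.7 mm | tool x yaw err 359.94 deg tilt 0.10 deg | f_console x 0.4 y 0.3 z -0.2
guard fit n 480 [(np.float64(0.79), np.float64(0.5)), (np.float64(0.79), np.float64(0.475)), (np.float64(0.76), np.float64(0.525)), (np.float64(0.7), np.float64(0.45))]
```

Step 1 is met (guard about 0.47 rad, fingers just short of the ball). Now I'll lower the tips beside the ball.

```bash
python3 -m jog '[[[0,0,0,0.06,0],[0,0,0,0.06,0],[0,0,0,0.06,0],[0,0,0,0,0]]]'
python3 -c "
from h import *
where(); guard()"
```

```text
time: 13.32
position: [0.4832, -0.2092, 0.0636]
tool_rot: [0.382, -3.109, -0.0]
ft_force: [-10.8, -1.6, 6.5]
grip_width: 0.006
t 13.32 TCP console x -39.9 y -1.7 z 63.6 mm | tool x yaw err 359.80 deg tilt 0.52 deg | f_console x -10.9 y 1.1 z 6.5
guard fit n 468 [(np.float64(0.83), np.float64(0.375)), (np.float64(0.79), np.float64(0.35)), (np.float64(0.76), np.float64(0.4)), (np.float64(0.7), np.float64(0.325))]
```

```bash
python3 -m jog '[[[0,0,0,-0.06,0],[0,0,0,-0.06,0],[0,-0.06,0,-0.03,0],[0,-0.06,0,0,0],[0,0,0,0,0]]]'
python3 -c "
from h import *
where(); guard()"
```

```text
time: 14.05
position: [0.4886, -0.2079, 0.0703]
tool_rot: [0.383, -3.11, 0.0]
ft_force: [-12.3, -0.9, 10.5]
grip_width: 0.007
t 14.05 TCP console x -34.4 y -1.8 z 70.3 mm | tool x yaw err 359.84 deg tilt 0.47 deg | f_console x -12.2 y 2.1 z 10.5
guard fit n 476 [(np.float64(0.82), np.float64(0.475)), (np.float64(0.81), np.float64(0.5)), (np.float64(0.76), np.float64(0.45)), (np.float64(0.73), np.float64(0.525))]
```

Friction is nearer 0.9, so the lip sticks to the fingers as it rises. I need the tips further below the lip at first contact. I'll back out, let the guard fall, and re-enter with tips at about 63 mm, so they reach the ball at its mid height.

```bash
python3 -m jog '[[[0,0.3,0,0,0],[0,0.4,0,0,0],[0,0.35,0,0.1,0],[0,0,0,0.5,0],[0,0,0,0.4,0],[0,0,0,0.06,0],[0,0,0,0,0]]]'
python3 -c "
from h import *
where(); guard()"
```

```text
time: 15.02
position: [0.452, -0.2174, 0.0281]
tool_rot: [0.386, -3.117, 0.004]
ft_force: [-0.4, 0.5, 0.4]
grip_width: 0.002
t 15.03 TCP console x -72.2 y -2.0 z 28.1 mm | tool x yaw err 359.92 deg tilt 0.14 deg | f_console x -0.2 y 0.6 z 0.4
guard fit n 705 [(np.float64(0.84), np.float64(0.025)), (np.float64(0.82), np.float64(0.05)), (np.float64(0.82), np.float64(0.0)), (np.float64(0.77), np.float64(0.075))]
```

```bash
python3 -m jog '[[[0,-0.3,0.03,0.03,0],[0,-0.25,0,0,0],[0,0,0,0,0],[0,-0.06,0,-0.18,0],[0,-0.08,0,-0.18,0],[0,-0.08,0,-0.14,0],[0,-0.08,0,-0.13,0],[0,0,0,0,0]]]'
python3 -c "
from h import *
where(); guard()"
```

```text
time: 16.12
position: [0.4832, -0.2077, 0.0523]
tool_rot: [0.386, -3.113, 0.001]
ft_force: [-7.3, -1.6, 3.8]
grip_width: 0.004
t 16.12 TCP console x -39.5 y -0.3 z 52.3 mm | tool x yaw err 359.93 deg tilt 0.26 deg | f_console x -7.4 y 0.2 z 3.8
guard fit n 414 [(np.float64(0.81), np.float64(0.4)), (np.float64(0.79), np.float64(0.375)), (np.float64(0.79), np.float64(0.425)), (np.float64(0.73), np.float64(0.45))]
```

```bash
python3 -m jog '[[[0,-0.06,0,-0.11,0],[0,-0.06,0,-0.11,0],[0,0,0,0,0]]]'
python3 -c "
from h import *
where(); guard()"
```

```text
time: 16.6
position: [0.4905, -0.2062, 0.0615]
tool_rot: [-0.387, 3.117, -0.004]
ft_force: [-0.5, -0.3, -0.0]
grip_width: 0.002
t 16.60 TCP console x -32.0 y -0.7 z 61.5 mm | tool x yaw err 359.97 deg tilt 0.14 deg | f_console x -0.6 y -0.2 z -0.0
guard fit n 417 [(np.float64(0.8), np.float64(0.525)), (np.float64(0.79), np.float64(0.55)), (np.float64(0.75), np.float64(0.575)), (np.float64(0.71), np.float64(0.6))]
```

```bash
python3 -m jog '[[[0,-0.1,0,-0.07,0],[0,-0.1,0,-0.07,0],[0,-0.07,0,-0.01,0],[0,0,0,0,0]]]'
python3 -c "
from h import *
where(); guard()"
```

```text
time: 17.2
position: [0.5002, -0.2038, 0.067]
tool_rot: [0.386, -3.118, 0.003]
ft_force: [-0.9, -0.0, 0.9]
grip_width: 0.003
t 17.20 TCP console x -22.1 y -0.7 z 67.0 mm | tool x yaw err 359.93 deg tilt 0.12 deg | f_console x -0.9 y 0.2 z 0.9
guard fit n 480 [(np.float64(0.65), np.float64(0.725)), (np.float64(0.63), np.float64(0.75)), (np.float64(0.62), np.float64(0.7)), (np.float64(0.6), np.float64(0.775))]
```

```bash
python3 -m jog '[[[0,-0.08,0,0,0],[0,-0.08,0,0,0],[0,-0.08,0,0,0],[0,0,0,0,0]]]'
python3 - <<'E'
from h import *
where(); guard(); b=shot("side"); v0,u0,r=260,325,70
cv2.imwrite("pics/s7.png",cv2.resize(b[0][v0-r:v0+r,u0-r:u0+r,::-1],(560,560),interpolation=cv2.INTER_CUBIC))
E
```

```text
time: 17.8
position: [0.5095, -0.2013, 0.0668]
tool_rot: [0.387, -3.117, 0.003]
ft_force: [-0.2, -0.4, -0.7]
grip_width: 0.006
t 17.80 TCP console x -12.4 y -0.5 z 66.8 mm | tool x yaw err 359.94 deg tilt 0.12 deg | f_console x -0.3 y -0.3 z -0.7
guard fit n 518 [(np.float64(0.55), np.float64(0.875)), (np.float64(0.53), np.float64(0.9)), (np.float64(0.51), np.float64(0.85)), (np.float64(0.47), np.float64(0.925))]
```

View pics/s7.png

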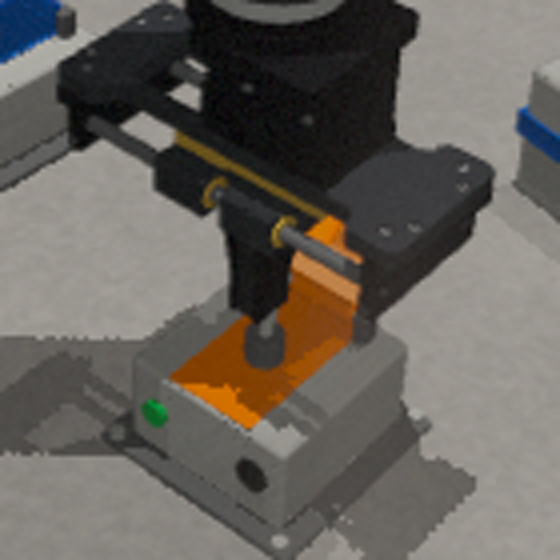

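The guard is at about 0.87 rad, with the stalk at about (265,325) running up behind the fingers. I'll press on gently until the toggle's stop is felt.

```bash
python3 -m jog '[[[0,-0.05,0,0,0],[0,-0.04,0,0,0],[0,0,0,0,0]]]'
python3 -c "
from h import *
where(); guard()"
```

```text
time: 18.32
position: [0.5122, -0.2006, 0.0667]
tool_rot: [0.386, -3.116, 0.002]
ft_force: [-1.7, 0.4, -1.2]
grip_width: 0.005
t 18.32 TCP console x -9.6 y -0.5 z 66.7 mm | tool x yaw err 359.92 deg tilt 0.12 deg | f_console x -1.6 y 0.8 z -1.2
guard fit n 527 [(np.float64(0.53), np.float64(0.9)), (np.float64(0.52), np.float64(0.925)), (np.float64(0.5), np.float64(0.875)), (np.float64(0.49), np.float64(0.95))]
```

```bash
python3 -m jog '[[[0,-0.05,0,0,0],[0,-0.05,0,0,0],[0,0,0,0,0]]]'
python3 -c "
from h import *
where(); guard()"
```

```text
time: 18.8
position: [0.5126, -0.2004, 0.0664]
tool_rot: [0.383, -3.11, 0.0]
ft_force: [-9.8, -0.3, 4.7]
grip_width: 0.003
t 18.80 TCP console x -9.2 y -0.4 z 66.4 mm | tool x yaw err 359.85 deg tilt 0.44 deg | f_console x -9.6 y 2.1 z 4.7
guard fit n 528 [(np.float64(0.53), np.float64(0.925)), (np.float64(0.52), np.float64(0.9)), (np.float64(0.51), np.float64(0.95)), (np.float64(0.47), np.float64(0.975))]
```

Hard stop at 9.6 N with the finger face about where the text puts the "on" position. I'll draw the fingers straight out.

```bash
python3 -m jog '[[[0,0.2,0,0,0],[0,0.25,0,0,0],[0,0.25,0,0,0],[0,0.3,0,0,0],[0,0.5,0,0,0],[0,0.5,0,0,0],[0,0.4,0,0,0],[0,0.1,0,-0.8,0],[0,0.1,0,-0.8,0],[0,0.1,0,-0.8,0]]]'
python3 -m jog '[[[0,0.5,0,-0.8,0],[0,0.5,0.5,-0.8,0],[0,0,1,0,0],[0,0,1,0,0],[0,0,1,0,0],[0,0,0,0,0]]]'
python3 - <<'E'
from h import *
where(); guard()
a=shot("side");t=shot("top")
z=np.load("v0.npz")
for k,n,im in(("t","top",t),("s","side",a)):
    ext(world(im[1],im[2],im[3]),im[0],n)
f=cv2.resize(np.vstack([z["si"][230:300,290:370],a[0][230:300,290:370]])[:,:,::-1],None,fx=5,fy=5,interpolation=cv2.INTER_CUBIC)
g=np.hstack([f[:350],f[350:]]); cv2.imwrite("pics/fin.png",g)
E
```

```text
time: 20.15
position: [0.4112, -0.2259, 0.1639]
tool_rot: [-0.386, 3.117, -0.001]
ft_force: [0.4, 0.2, -0.4]
grip_width: 0.006
time: 20.9
position: [0.3494, -0.1344, 0.2309]
tool_rot: [-0.382, 3.114, -0.008]
ft_force: [-0.4, -0.2, 0.4]
grip_width: 0.005
t 20.90 TCP console x -151.2 y 103.6 z 230.9 mm | tool x yaw err 359.78 deg tilt 0.36 deg | f_console x -0.4 y -0.0 z 0.4
guard fit n 1625 [(np.float64(0.89), np.float64(0.025)), (np.float64(0.87), np.float64(0.05)), (np.float64(0.83), np.float64(0.0)), (np.float64(0.77), np.float64(0.075))]
top roof 436 x 427.4 494.9  y -341.4 -296.6 zmed 0.1210
top lip/apron 69 x 416.5 490.5  y -340.7 -296.3 zmed 0.0955
top boxtop 532 x 409.0 507.0  y -366.3 -272.0 zmed 0.0595
top flange 484 x 358.5 536.8  y -407.1 -229.3 zmed 0.0048
side roof 682 x 424.9 494.0  y -342.9 -297.0 zmed 0.1219
side lip/apron 162 x 414.1 478.6  y -342.5 -298.0 zmed 0.0963
side boxtop 1232 x 406.8 502.1  y -367.3 -275.3 zmed 0.0610
side flange 769 x 357.3 513.5  y -398.6 -229.2 zmed 0.0065
```

View pics/fin.png

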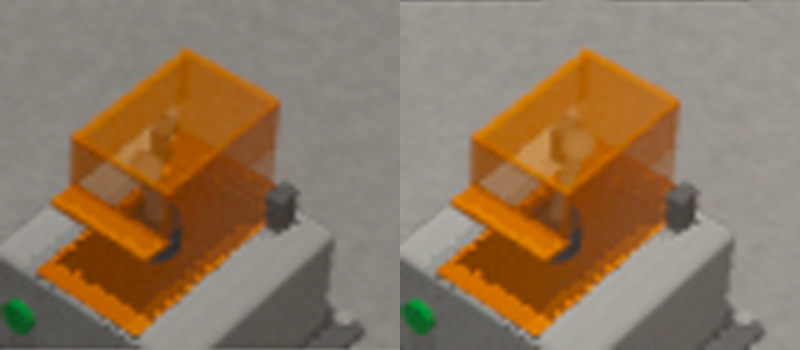

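The ball has moved to the rear in the final picture and the guard is shut. I'll check the ball's position numerically against the off and on predictions, and check the bystanders too.

```bash
python3 - <<'E'
from h import *
z=np.load("v0.npz"); a=shot("side"); t=shot("top")
def pr(x,zz,K,P): return proj(gpt(x,0,zz,0),K,P)
for k,im in (("s",a),("t",t)):
    K,P=im[2],im[3]; off=pr(-17,106,K,P); mid=pr(-6,108,K,P); on=pr(5,106,K,P); print(k,"off",off.round(1),"mid",mid.round(1),"on",on.round(1))
    D=im[0].astype(float).sum(2)-z[k+"i"].astype(float).sum(2)
    c=((off+on)/2).astype(int); w=D[c[1]-12:c[1]+13,c[0]-12:c[0]+13]; v,u=np.mgrid[c[1]-12:c[1]+13,c[0]-12:c[0]+13]
    for nm,m in (("brighter",np.where(w>25,w,0)),("darker",np.where(w<-25,-w,0))):
        if m.sum(): print("  ",nm,int(m.sum()),(m*u).sum()/m.sum(),(m*v).sum()/m.sum())
    ch=(np.abs(im[0].astype(int)-z[k+"i"]).sum(2)>60).astype(np.uint8)
    n,_,st,ce=cv2.connectedComponentsWithStats(ch)
    print("  changed blobs",[(s[4],*s[:4]) for s in st[1:] if s[4]>40])
cv2.imwrite("pics/fin2.png",np.hstack([cv2.resize(x[195:250,320:375,::-1],(400,400),interpolation=cv2.INTER_CUBIC) for x in (z["ti"],t[0])]))
E
```

```text
s off [317.6 265.3] mid [321.4 261.6] on [325.  259.4]
   brighter 21995 320.68956581041147 260.8056376449193
   darker 31 321.0 265.0
  changed blobs [(np.int32(3481), np.int32(0), np.int32(0), np.int32(55), np.int32(106)), (np.int32(12877), np.int32(155), np.int32(0), np.int32(121), np.int32(211)), (np.int32(7032), np.int32(47), np.int32(148), np.int32(70), np.int32(205)), (np.int32(2365), np.int32(0), np.int32(158), np.int32(54), np.int32(121)), (np.int32(75), np.int32(315), np.int32(255), np.int32(14), np.int32(12)), (np.int32(7541), np.int32(86), np.int32(272), np.int32(209), np.int32(82))]
t off [350.9 228.4] mid [349.9 224.5] on [348.7 220.6]
   brighter 1139 348.81913959613695 219.70061457418788
   darker 665 350.5624060150376 226.45413533834588
  changed blobs [(np.int32(14147), np.int32(274), np.int32(242), np.int32(125), np.int32(178)), (np.int32(8203), np.int32(30), np.int32(293), np.int32(243), np.int32(107)), (np.int32(1640), np.int32(0), np.int32(339), np.int32(47), np.int32(52)), (np.int32(287), np.int32(0), np.int32(405), np.int32(36), np.int32(15)), (np.int32(158), np.int32(269), np.int32(409), np.int32(29), np.int32(11))]
```

```bash
python3 -c "
from bench import job; print(job.close_job())"
```

```text
the job is handed in; nothing more can be done
None
```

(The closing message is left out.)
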